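# Putting the breakfast boards and jars out to dry

### The job

Put the washed breakfast things out to dry: lean every wooden board from the cream rack against the low tiled wall, lower end standing in the black crumb tray close behind its front lip so the foot cannot slide away, each board resting on the wall itself at a clear backward slope. Lift every jar out of the basket and stand it upright on the cork mat. Do not let a board fall flat, and leave the butter dish and the pepper mill where they are.

Things in the scene. Friction and masses are not known exactly. Their poses are not given: they have to be found in the camera images.
- ledge: fixed low wall: a tiled pipe boxing at the back of the counter, 380 mm wide, 105 mm high, 120 mm deep. Origin: bottom centre of its upright front face; x points into the wall (away from the robot side), y along the face, z up.
- crumb_tray: fixed black plastic crumb tray lying along the foot of the ledge, 62 mm deep (x), 380 mm long (y). Origin: centre of its underside; axes parallel to the ledge's. Floor 3 mm thick; along its front (-x) edge a lip 14 mm high and 6 mm thick, whose inner face is at x = -25 mm; its back edge (x = +31 mm) meets the ledge's face.
- rack: fixed cream ceramic toast rack, 200 x 90 mm, in which the boards stand at first. Origin: centre of its underside. Three slots 65 mm apart along its x axis (at x = -65, 0, +65 mm), each 18 mm wide between two ceramic fins; slot floors 12 mm and fin tops (rounded) 72 mm above the counter.
- basket: fixed grey plastic open basket 280 (x) x 110 (y) mm outside, walls 32 mm high and 4 mm thick, floor 4 mm; the jars stand in it at first. Origin: centre of its underside.
- mat: fixed thin cork mat on the counter, 110 (x) x 310 (y) mm, 3 mm thick. Origin: centre of its underside.
- board_a_mid (a point): centre of a wooden breakfast board, 12 mm thick (x), 100 mm wide (y), 175 mm long (z), about 0.2 kg, may be absent. It stands on end in a slot of the rack at first, its z upwards, nearly upright (a few mm of play).
- board_a: the same board; origin at the centre of its lower end (its foot), 87.5 mm below its centre along its z.
- board_b_mid (a point): centre of a wooden breakfast board, 12 mm thick (x), 100 mm wide (y), 175 mm long (z), about 0.2 kg, may be absent. It stands on end in a slot of the rack at first, its z upwards, nearly upright (a few mm of play).
- board_b: the same board; origin at the centre of its lower end (its foot), 87.5 mm below its centre along its z.
- board_c_mid (a point): centre of a wooden breakfast board, 12 mm thick (x), 100 mm wide (y), 175 mm long (z), about 0.2 kg, may be absent. It stands on end in a slot of the rack at first, its z upwards, nearly upright (a few mm of play).
- board_c: the same board; origin at the centre of its lower end (its foot), 87.5 mm below its centre along its z.
- jar_a_mid (a point): squat amber glass jar with a flat steel lid of the same width, 60 mm diameter, 58 mm high, about 0.25 kg, heavy-based, may be absent. Point on its axis half-way up (29 mm above its base); z along its axis. Stands upright in the basket at first.
- jar_b_mid (a point): squat amber glass jar with a flat steel lid of the same width, 60 mm diameter, 58 mm high, about 0.25 kg, heavy-based, may be absent. Point on its axis half-way up (29 mm above its base); z along its axis. Stands upright in the basket at first.
- jar_c_mid (a point): squat amber glass jar with a flat steel lid of the same width, 60 mm diameter, 58 mm high, about 0.25 kg, heavy-based, may be absent. Point on its axis half-way up (29 mm above its base); z along its axis. Stands upright in the basket at first.
- jar_d_mid (a point): squat amber glass jar with a flat steel lid of the same width, 60 mm diameter, 58 mm high, about 0.25 kg, heavy-based, may be absent. Point on its axis half-way up (29 mm above its base); z along its axis. Stands upright in the basket at first.
- butter_dish: glass butter dish 100 x 170 x 74 mm, a bystander to be left alone. Origin: centre of its underside.
- pepper_mill: dark wooden pepper mill 130 mm high, a bystander to be left alone. Origin: centre of its underside.

How it is judged:
At the end, for the whole second after the job is handed in: Every board present touches the ledge, at rest, sloping 0.2 to 0.5 rad from upright, foot centre at x -27 to +12 mm and z below 14 mm in the tray's frame; every jar present stands upright (within 0.12 rad) on the mat, its axis inside the mat's edges (contact force between each of board_a, board_b, board_c and ledge above 0.1 N and angle between board_a's own z axis and vertical between 0.2 and 0.5 rad and x of board_a in the frame of crumb_tray between -0.027 and 0.012 m and z of each of board_a, board_b, board_c in the frame of crumb_tray below 0.014 m and linear speed of each of board_a, board_b, board_c below 0.02 m/s and angle between board_b's own z axis and vertical between 0.2 and 0.5 rad and x of board_b in the frame of crumb_tray between -0.027 and 0.012 m and angle between board_c's own z axis and vertical between 0.2 and 0.5 rad and x of board_c in the frame of crumb_tray between -0.027 and 0.012 m and angle between each of jar_a_mid, jar_b_mid, jar_c_mid, jar_d_mid's own z axis and vertical below 0.12 rad and z of jar_a_mid in the frame of mat between 0.026 and 0.038 m and x of jar_a_mid in the frame of mat between -0.055 and 0.055 m and y of jar_a_mid in the frame of mat between -0.155 and 0.155 m and z of jar_b_mid in the frame of mat between 0.026 and 0.038 m and x of jar_b_mid in the frame of mat between -0.055 and 0.055 m and y of jar_b_mid in the frame of mat between -0.155 and 0.155 m and z of jar_c_mid in the frame of mat between 0.026 and 0.038 m and x of jar_c_mid in the frame of mat between -0.055 and 0.055 m and y of jar_c_mid in the frame of mat between -0.155 and 0.155 m and z of jar_d_mid in the frame of mat between 0.026 and 0.038 m and x of jar_d_mid in the frame of mat between -0.055 and 0.055 m and y of jar_d_mid in the frame of mat between -0.155 and 0.155 m).
It fails at once if a board falls flat (angle between any of board_a, board_b, board_c's own z axis and vertical above 1.2 rad).
It fails at once if a bystander is moved more than 30 mm (distance of any of butter_dish, pepper_mill from where it was at the start of the episode above 0.03 m).
Of board_a, board_b, board_c only 2 to 3 are there at a start; the rules pass over those that are not, and their reading is None.
Of jar_a, jar_b, jar_c, jar_d only 3 to 4 are there at a start; the rules pass over those that are not, and their reading is None.
At some moment in a run one of jar_a, jar_b, jar_c, jar_d may be knocked a few centimetres aside while the robot is not near it.
It also fails if it takes over 202 s, if anything falls off the work surface, if the arm or the gripper's body presses on something with over 40 N, if the wrist force passes 120 N, or if a joint passes its speed limit or range.

### The arm

A 6-joint arm with a two-finger parallel gripper is mounted at the origin on the work surface. World frame = base frame: x ahead of the robot, y to its left, z up, the work surface at z = 0. Lengths are in m, angles in rad, forces in N, time in s.
With the tool pointing down it reaches from about 0.375 to 0.925 m from the base axis. Payload 5.7 kg.
Tool frame: the origin (TCP) lies midway between the tips of the shut fingers; the grasp point (between the pads) lies 19 mm behind it; z points along the fingers, y is the line along which they close (so a half turn about z gives the same grasp; the last joint's range is limited). The gripper opens to 88 mm and grips with 3 to 60 N. Pads are 20 mm wide; open, the fingers measure 115 mm over their backs; the gripper's body (75 mm by 178 mm) begins 61 mm behind the grasp point.
Start: joints at [1.19, 0.359, 1.51, -0, 1.272, -0.115], TCP at [0.158, 0.579, 0.223] pointing down, gripper open.
Joint ranges: [-2.97, 2.97], [-1.01, 2.36], [0.21, 2.38], [-0.96, 4.11], [0.2, 2.71], [-2.98, 2.98]. Speed limits (rad/s): [2.39, 2.39, 3.14, 3.14, 3.14, 3.14].

### API

Orientations are given as a unit quaternion [x, y, z, w].
In Python, from bench import move_ptp, servo_line, goto_joints, move_gripper, sleep, inverse_kinematics, capture, PlanningError, close_job, spot_in, silhouettes, current_clock, current_joint_pos, current_qvel, current_joint_torque, current_position, current_orientation, current_force, current_torque, current_finger_gap, current_grip_force gives the robot as it stands. Calls block until the motion is done:
- move_ptp(position, orientation): joint-space move of the TCP to a pose.
- servo_line(position, orientation=None, rate=0.15, contact_N=None): straight line of the TCP; orientation=None keeps the orientation; rate is the mean speed in m/s. With contact_N (N) it stops when the force on the tool has changed by that much, and returns True; else False.
- goto_joints(angles): joint-space move.
- move_gripper(opening): finger opening in m; the grip force is fixed at half the most; returns when the fingers have stopped.
- sleep(seconds).
- inverse_kinematics(position, orientation): joint angles nearest the present ones, or None.
- capture(name): name is "side" or "top" or "wrist"; returns a dict with "image" (384x512x3 uint8, blue, green, red), "range_z" (384x512 float32, m along the optical axis (not along the pixel's ray), 0 where there is no reading), "intrinsics" (3x3 intrinsics, pixels), "R" (3x3) and "t" (3): a world point X has camera coordinates R X + t. Camera axes: x right, y down, z forward; pixel columns grow to the right and rows downward; lengths in m; the calibration is good to about 2 mm. A picture is of the moment at which its call begins.
A pose or a line that the arm cannot do raises PlanningError and nothing moves.
- close_job(): hands the job in; it is judged then, once.
Trained networks look in the newest picture that a camera, given by its name, has taken for a name from the list of things; names that differ only in an ending like _2 or _b are one class to them, and where a whole thing is asked for, a point or a joint stands for the part that bears it (a point fixed in the world has none). Each returns a list of dicts, best first, with "conf" (0 to 1); they miss things now and then, are a little off and sometimes report something else, mostly with a low value. They report only what shows in the picture. A call takes as long as a camera call.
- spot_in(camera, query): "xy" ([column, row] in pixels, amid what is visible of it).
- silhouettes(camera, query): "region" (384x512 bool, what is visible of it) and "xy" ([column, row] in pixels, amid what is visible of it).
Readings, each from a call of its own:
- current_clock(): time.
- current_joint_pos(): joint angles.
- current_qvel(): joint speeds.
- current_joint_torque(): joint torques, N m.
- current_position(): TCP position.
- current_orientation(): TCP orientation.
- current_force(): force on the tool from outside, world axes, zero at the start.
- current_torque(): the same for the moment, N m.
- current_finger_gap(): finger opening in m.
- current_grip_force(): force on a finger pad.
Only numpy, scipy, OpenCV 4.12 (cv2) and the standard library are available. Lean on these libraries where they do the work, as an engineer would, in place of code of your own. Each camera call takes 0.05 s, during which the arm holds its last target. There are 200 camera calls.

## Working session

There is one attempt and no reset: what is moved stays moved. The work goes in short steps, each a Python script; the robot and the scene stay as the last script left them, time stands still between calls to the robot, and variables do not carry over. Pictures are saved under pics/ and viewed, at most 14 in all, crops included, and the job is handed in when it is done.

```bash
ls; mkdir -p pics; cat > h.py <<'E'
import numpy as np, cv2
from bench import *
def cloud(c):
    z=c["range_z"]; K=c["intrinsics"]; v,u=np.indices(z.shape)
    P=np.stack([(u-K[0,2])/K[0,0]*z,(v-K[1,2])/K[1,1]*z,z],-1)
    W=(P-c["t"])@c["R"]; W[z<=0]=np.nan
    return W
E
cat > look.py <<'E'
from h import *
for n in ("top","side"):
    c=capture(n); W=cloud(c); np.save(n+".npy",W); cv2.imwrite(f"pics/{n}0.png",c["image"])
    print(n,"cam at",-c["R"].T@c["t"])
    for q in ("ledge","crumb_tray","rack","basket","mat","board_a","jar_a_mid","butter_dish","pepper_mill"):
        for d in silhouettes(n,q):
            if d["conf"]<.3: continue
            p=W[d["region"]]; p=p[~np.isnan(p[:,0])]
            r=cv2.minAreaRect(p[:,:2].astype(np.float32)) if len(p)>3 else None
            print(q,round(d["conf"],2),np.round(d["xy"]),"med",np.round(np.median(p,0),3),"z95",round(np.percentile(p[:,2],95),3),"rect",np.round(r[0],3),np.round(r[1],3),round(r[2],1))
print(current_clock())
E
python3 look.py
```

```text
pics
top cam at [0.2897193  0.00285773 1.37230321]
ledge 0.73 [268. 150.] med [ 0.691 -0.014  0.104] z95 0.109 rect [ 0.723 -0.022] [0.16  0.405] 6.9
crumb_tray 0.81 [270. 180.] med [ 0.613 -0.023  0.003] z95 0.015 rect [ 0.614 -0.021] [0.064 0.38 ] 6.5
rack 0.79 [164. 218.] med [0.469 0.314 0.013] z95 0.069 rect [0.48 0.32] [0.096 0.203] 86.3
basket 0.74 [356. 226.] med [ 0.462 -0.326  0.005] z95 0.033 rect [ 0.483 -0.331] [0.12 0.29] 81.4
mat 0.62 [259. 223.] med [ 0.465 -0.007  0.003] z95 0.008 rect [ 0.467 -0.006] [0.114 0.311] 5.7
mat 0.47 [148. 229.] med [0.41  0.325 0.153] z95 0.189 rect [0.424 0.352] [0.148 0.034] 83.1
board_a 0.92 [155. 188.] med [0.54  0.312 0.14 ] z95 0.189 rect [0.559 0.339] [0.148 0.059] 62.2
board_a 0.75 [147. 228.] med [0.41  0.326 0.155] z95 0.189 rect [0.424 0.352] [0.148 0.036] 83.6
board_a 0.56 [359. 213.] med [ 0.512 -0.32   0.061] z95 0.066 rect [ 0.515 -0.324] [0.054 0.06 ] 35.3
board_a 0.54 [259. 222.] med [ 0.465 -0.007  0.003] z95 0.008 rect [ 0.466 -0.007] [0.114 0.311] 5.3
jar_a_mid 0.77 [350. 251.] med [ 0.377 -0.297  0.062] z95 0.066 rect
[... 1099 characters left out ...]
73 [228. 226.] med [ 0.463 -0.02   0.002] z95 0.007 rect [ 0.465 -0.008] [0.114 0.313] 5.7
board_a 0.7 [166. 138.] med [0.407 0.309 0.133] z95 0.187 rect [0.428 0.379] [0.216 0.038] 72.8
board_a 0.63 [205. 131.] med [0.537 0.292 0.124] z95 0.186 rect [0.541 0.311] [0.104 0.016] 89.0
jar_a_mid 0.8 [246. 305.] med [ 0.371 -0.316  0.06 ] z95 0.065 rect [ 0.375 -0.307] [0.058 0.056] 63.8
butter_dish 0.91 [240. 126.] med [0.691 0.353 0.039] z95 0.06 rect [0.715 0.394] [0.143 0.202] 19.9
butter_dish 0.32 [312. 283.] med [ 0.567 -0.359  0.059] z95 0.065 rect [ 0.574 -0.351] [0.059 0.057] 34.5
pepper_mill 0.65 [350. 266.] med [ 0.688 -0.357  0.073] z95 0.128 rect [ 0.72 -0.33] [0.109 0.057] 37.0
1.0
```

View pics/top0.png

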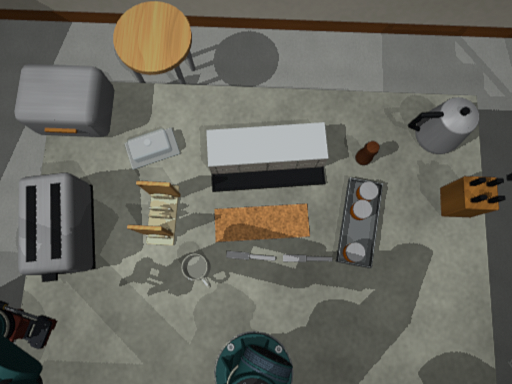

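View pics/side0.png

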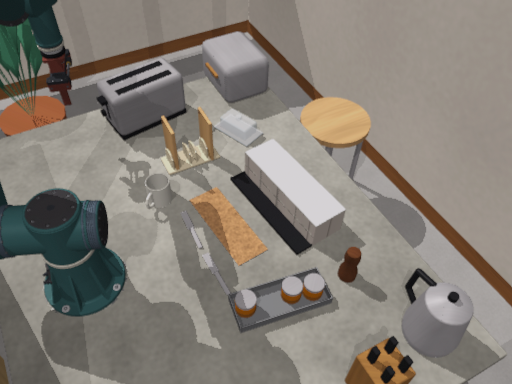

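```bash
cat > m.py <<'E'
from h import *
from scipy import ndimage
for n in("top","side"):
    W=np.load(n+".npy"); x,y,z=W[...,0],W[...,1],W[...,2]
    for nm,m in (("jar",(z>.05)&(z<.075)&(x>.3)&(x<.65)&(y<-.2)&(y>-.45)),("boardtop",(z>.165)&(z<.25)&(x>.35)&(x<.62)&(y>.2)&(y<.45))):
        l,k=ndimage.label(m)
        for i in range(1,k+1):
            p=W[l==i]
            if len(p)<25: continue
            r=cv2.minAreaRect(p[:,:2].astype(np.float32)); print(n,nm,len(p),np.round(p.mean(0),4),np.round(r[0],4),np.round(r[1],3),round(r[2],1),np.round(np.percentile(p[:,2],[5,50,95]),3))
    for nm,a in (("ledge top",(z>.095)&(z<.115)&(x>.6)&(abs(y+.02)<.25)),("mat",(z>.0015)&(z<.006)&(abs(x-.465)<.075)&(abs(y+.007)<.19))):
        p=W[a]; r=cv2.minAreaRect(p[:,:2].astype(np.float32)); print(n,nm,np.round(r[0],4),np.round(r[1],3),round(r[2],1),np.median(p[:,2]))
E
python3 m.py
```

```text
top jar 282 [ 0.5751 -0.3446  0.0613] [ 0.5759 -0.3455] [0.058 0.059] 46.9 [0.056 0.062 0.066]
top jar 285 [ 0.5146 -0.3243  0.0615] [ 0.5152 -0.3244] [0.058 0.059] 46.3 [0.057 0.062 0.066]
top jar 300 [ 0.378  -0.3008  0.062 ] [ 0.3785 -0.3016] [0.059 0.058] 57.3 [0.057 0.062 0.066]
top boardtop 177 [0.5432 0.3156 0.1836] [0.5442 0.316 ] [0.099 0.013] 88.3 [0.171 0.185 0.19 ]
top boardtop 167 [0.414  0.3277 0.1849] [0.4148 0.3292] [0.1   0.012] 88.8 [0.172 0.186 0.191]
top ledge top [ 0.7047 -0.0125] [0.123 0.381] 6.4 0.10481077141936959
top mat [ 0.4649 -0.0071] [0.15 0.38] 0.0 0.0033893403847800713
side jar 333 [ 0.5722 -0.3506  0.0605] [ 0.5736 -0.3492] [0.061 0.058] 41.0 [0.055 0.061 0.065]
side jar 336 [ 0.5116 -0.3303  0.0606] [ 0.5129 -0.3294] [0.058 0.057] 57.0 [0.055 0.061 0.065]
side jar 356 [ 0.3749 -0.307   0.061 ] [ 0.3756 -0.3052] [0.059 0.056] 61.6 [0.056 0.061 0.065]
side boardtop 120 [0.5397 0.3084 0.1803] [0.5412 0.3117] [0.105 0.014] 89.0 [0.168 0.182 0.188]
side boardtop 117 [0.4104 0.319  0.181 ] [0.412  0.3258] [0.106 0.014] 88.9 [0.167 0.183 0.189]
side ledge top [1.168 0.04 ] [1.066 0.385] 6.6 0.10373973774218594
side mat [ 0.4649 -0.0078] [0.149 0.378] 0.0 0.00312664070544112
```

Two boards stand in the rack (top view pixels ~155,188 and 150,229). Three jars stand in the basket (369,190), (361,209) and (354,252). The tray and wall are clear and turned by about 6.4°. The networks' mislabels (mat or jar taken for a board) can be ignored.

```bash
cat >> h.py <<'E'
from scipy.spatial.transform import Rotation as Rot
def quat(zt,y):
    zt=np.array(zt,float); zt/=np.linalg.norm(zt); y=np.array(y,float); y-=zt*(y@zt); y/=np.linalg.norm(y)
    return Rot.from_matrix(np.stack([np.cross(y,zt),y,zt],1)).as_quat()
def down(y): return quat([0,0,-1],[y[0],y[1],0])
TH=np.radians(6.4); U=np.array([np.cos(TH),np.sin(TH),0]); V=np.array([-U[1],U[0],0]); Z=np.array([0,0,1.])
TRAY=np.array([.6451,-.0192,0])-.031*U
A=.36; BZ=np.sin(A)*U+np.cos(A)*Z; BX=np.cos(A)*U-np.sin(A)*Z   # leaning board axes
L=.137  # foot centre -> TCP along the board
def lean_pose(yl,xb=-.012,dz=0.):
    """TCP pose with back lower corner of board at tray x=xb, z=.003+dz"""
    c=TRAY+xb*U+yl*V+(.003+dz)*Z
    return c-.006*BX+L*BZ
def best(p,pairs):
    q0=np.array(current_joint_pos()); r=[]
    for q in pairs:
        s=inverse_kinematics(list(p),list(q))
        if s is not None: r.append((np.abs(np.array(s)-q0).max(),list(q)))
    return min(r,key=lambda t:t[0])[1] if r else None
E
cat > t.py <<'E'
from h import *
r=lambda s:None if s is None else np.round(s,2)
a=np.radians(-2)
for sg in(1,-1):
    y=sg*np.array([np.cos(a),np.sin(a)])
    for p in([.5428,.314],[.4134,.3275]):
        for z in(.15,.30): print(sg,p,z,r(inverse_kinematics([*p,z],list(down(y)))))
    for yl in(-.08,.08):
        for dz in(0,.13): print(sg,"lean",yl,dz,np.round(lean_pose(yl,dz=dz),3),r(inverse_kinematics(list(lean_pose(yl,dz=dz)),list(quat(-BZ,sg*BX)))))
    b=np.radians(72)
    for p in([.5735,-.3475],[.513,-.327],[.377,-.303]): print(sg,"jar",r(inverse_kinematics([*p,.036],list(down(sg*np.array([np.cos(b),np.sin(b)])))))) 
E
python3 t.py
```

```text
1 [0.5428, 0.314] 0.15 [ 0.41  0.47  1.53 -0.    1.15  0.45]
1 [0.5428, 0.314] 0.3 [ 0.41  0.34  1.34 -0.    1.46  0.45]
1 [0.4134, 0.3275] 0.15 [ 0.54  0.34  1.75 -0.    1.05  0.57]
1 [0.4134, 0.3275] 0.3 [ 0.54  0.19  1.55 -0.    1.4   0.57]
1 lean -0.08 0 [ 0.654 -0.099  0.133] [-0.19  0.73  1.14 -0.11  1.62 -0.29]
1 lean -0.08 0.13 [ 0.654 -0.099  0.263] [-0.19  0.64  1.   -0.11  1.85 -0.32]
1 lean 0.08 0 [0.636 0.06  0.133] [ 0.01  0.7   1.19 -0.04  1.61 -0.1 ]
1 lean 0.08 0.13 [0.636 0.06  0.263] [ 0.01  0.6   1.05 -0.04  1.84 -0.11]
1 jar [-0.65  0.65  1.51 -0.    0.98 -1.9 ]
1 jar [-0.68  0.58  1.66 -0.    0.89 -1.94]
1 jar [-0.82  0.46  1.95 -0.    0.74 -2.08]
-1 [0.5428, 0.314] 0.15 [ 0.41  0.47  1.53 -0.    1.15 -2.69]
-1 [0.5428, 0.314] 0.3 [ 0.41  0.34  1.34 -0.    1.46 -2.69]
-1 [0.4134, 0.3275] 0.15 [ 0.54  0.34  1.75 -0.    1.05 -2.57]
-1 [0.4134, 0.3275] 0.3 [ 0.54  0.19  1.55 -0.    1.4  -2.57]
-1 lean -0.08 0 [ 0.654 -0.099  0.133] [-0.19  0.73  1.14 -0.11  1.62  2.85]
-1 lean -0.08 0.13 [ 0.654 -0.099  0.263] [-0.19  0.64  1.   -0.11  1.85  2.82]
-1 lean 0.08 0 [0.636 0.06  0.133] None
-1 lean 0.08 0.13 [0.636 0.06  0.263] None
-1 jar [-0.65  0.65  1.51 -0.    0.98  1.24]
-1 jar [-0.68  0.58  1.66 -0.    0.89  1.2 ]
-1 jar [-0.82  0.46  1.95 -0.    0.74  1.07]
```

```bash
cat > board.py <<'E'
from h import *
def pick(p,yaw=-2):
    a=np.radians(yaw); q=list(down([np.cos(a),np.sin(a)]))
    move_ptp([*p,.29],q); move_gripper(.07)
    print("hit",servo_line([*p,.149],q,rate=.15,contact_N=8)); move_gripper(0); print("gap",current_finger_gap(),current_grip_force(),current_position())
    servo_line([*p,.31],q,rate=.12); print("gap",current_finger_gap())
def place(yl):
    q=list(quat(-BZ,BX))
    move_ptp(list(lean_pose(yl,dz=.14)),q); print("gap",current_finger_gap())
    servo_line(list(lean_pose(yl,dz=.02)),q,rate=.12)
    h=servo_line(list(lean_pose(yl,dz=-.008)),q,rate=.03,contact_N=4)
    print("floor",h,np.array(current_position())-lean_pose(yl),current_force())
def wall(yl):
    p=np.array(current_position())
    h=servo_line(list(p+.010*U),rate=.03,contact_N=3); print("wall",h,(np.array(current_position())-p)@U,current_force())
def shot(n,f):
    c=capture(n); cv2.imwrite("pics/"+f,c["image"]); return c
E
python3 - <<'E'
from board import *
pick([.5428,.314]); place(-.08)
c=shot("side","b1.png"); im=cv2.resize(c["image"][120:290,200:400],None,fx=3,fy=3); cv2.imwrite("pics/b1c.png",im); print(current_clock())
E
```

```text
hit False
gap 0.01227683259663785 29.992235004901886 [0.54289107 0.31398359 0.14897441]
gap 0.012269400642146131
gap 0.01240491816235216
floor True [ 1.07544953e-05  5.68378689e-06 -2.88719640e-04] [0.86190369 0.18610819 4.99578019]
10.1917
```

View pics/b1c.png

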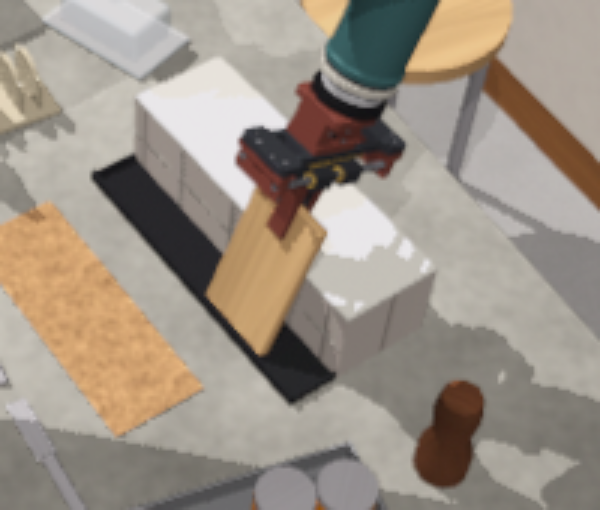

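The board's foot stands in the tray behind the lip, leaning towards the wall (crop pixel ~265,290). Next: touch the wall, release, back off, then fetch board 2.

```bash
cat >> board.py <<'E'
def release():
    move_gripper(.026); p=np.array(current_position()); print("F",current_force())
    servo_line(list(p+.09*BZ),rate=.08); p=np.array(current_position())
    servo_line(list(p+.06*Z),rate=.2)
E
python3 - <<'E'
from board import *
wall(-.08); release()
W=cloud(shot("side","b1r.png"))
m=(W[...,2]>.12)&(W[...,2]<.2)&(W[...,0]>.58)&(W[...,0]<.72)&(abs(W[...,1]+.1)<.08)
p=W[m]; print(len(p),np.round(np.median(p,0),3),np.round(p.max(0),3))
pick([.4134,.3275]); place(.08); wall(.08); release()
move_ptp([.45,-.1,.35],list(down([.1,1])))
shot("top","t2.png"); c=shot("side","s2.png"); cv2.imwrite("pics/s2c.png",cv2.resize(c["image"][120:320,180:400],None,fx=2.7,fy=2.7)); print(current_clock())
E
```

```text
wall True 0.0006434040107413921 [1.1392148  0.06658064 4.9783956 ]
F [ 0.66796347 -0.11373766  0.07505297]
475 [ 0.657 -0.102  0.147] [ 0.68  -0.043  0.172]
hit False
gap 0.011978090820154571 29.97903674840927 [0.41349158 0.32751886 0.14897073]
gap 0.011738822157417039
gap 0.011599040865625921
floor True [ 4.00973487e-05 -3.44317037e-05 -2.55216442e-04] [ 0.92513975 -0.08282235  4.84363033]
wall True 0.0006702697892688652 [1.07839624 0.25441971 4.24982298]
F [0.12335691 1.1308701  0.71438305]
25.9833
```

View pics/s2c.png

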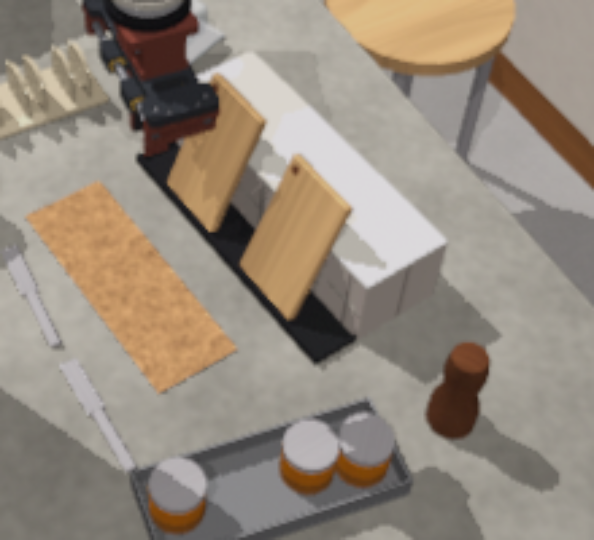

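Both boards rest on the wall (crop pixels ~215,155 and 295,240). Jars next, each located afresh before its grasp.

```bash
cat > jars.py <<'E'
from board import *
from scipy import ndimage
def find(box=(.3,.68,-.47,-.2)):
    out=[]
    for n in("top","side"):
        W=cloud(capture(n)); x,y,z=W[...,0],W[...,1],W[...,2]
        l,k=ndimage.label((z>.05)&(z<.075)&(x>box[0])&(x<box[1])&(y>box[2])&(y<box[3]))
        for i in range(1,k+1):
            p=W[l==i]
            if len(p)>120: out.append((n,*cv2.minAreaRect(p[:,:2].astype(np.float32))[0],len(p)))
    T=[np.array(o[1:3]) for o in out if o[0]=="top"]; S=[np.array(o[1:3]) for o in out if o[0]=="side"]
    J=[]
    for t in T:
        d=[s for s in S if np.linalg.norm(s-t)<.02]; J.append((t+d[0])/2 if d else t)
    for s in S:
        if not any(np.linalg.norm(s-j)<.03 for j in J): J.append(s)
    return J
MC=np.array([.466,-.0068]); MA=np.radians(5.9); MX=np.array([np.cos(MA),np.sin(MA)]); MY=np.array([-MX[1],MX[0]])
def pickjar(j,ydir):
    q=best([*j,.12],[down(ydir),down(-np.array(ydir))])
    move_ptp([*j,.13],q); move_gripper(.088)
    print("hit",servo_line([*j,.037],q,rate=.1,contact_N=6)); move_gripper(0); print("gap",round(current_finger_gap(),4),current_position())
    servo_line([*j,.14],q,rate=.15)
def placejar(my):
    t=MC+my*MY; q=best([*t,.12],[down(MX),down(-MX)])
    move_ptp([*t,.14],q); servo_line([*t,.05],q,rate=.12)
    print("down",servo_line([*t,.031],q,rate=.03,contact_N=4),current_position()); move_gripper(.08)
    servo_line([*t,.15],q,rate=.15)
E
cat > jr.py <<'E'
from jars import *
move_ptp([.45,.2,.35],list(down([1,0])))
for my in (.095,0,-.095):
    J=find(); print(np.round(J,4))
    if not J: break
    j=max(J,key=lambda a:a[0])
    nb=[o for o in J if o is not j]
    d=np.array([.978,-.208])
    if nb:
        o=min(nb,key=lambda o:np.linalg.norm(o-j))
        if np.linalg.norm(o-j)<.11: d=(o-j)/np.linalg.norm(o-j)
    pickjar(j,[-d[1],d[0]]); placejar(my)
    move_ptp([.45,.2,.35],list(down([1,0])))
print("left",np.round(find(),4),"mat",np.round(find((.38,.55,-.19,.18)),4),current_clock())
shot("top","t3.png"); c=shot("side","s3.png"); cv2.imwrite("pics/s3c.png",cv2.resize(c["image"][100:340,130:400],None,fx=2.3,fy=2.3))
E
python3 jr.py
```

```text
[[ 0.5507 -0.339 ]
 [ 0.3767 -0.3036]]
hit False
gap 0.0004 [ 0.54330465 -0.33583465  0.03523801]
down False [0.45623133 0.08771135 0.0309274 ]
[[ 0.5747 -0.3432]
 [ 0.5019 -0.3275]
 [ 0.3772 -0.3033]]
hit False
gap 0.0596 [ 0.57486533 -0.34309227  0.03731122]
down True [ 0.46628307 -0.00681887  0.03565433]
[[ 0.5011 -0.3275]
 [ 0.3771 -0.3032]]
hit False
gap 0.0591 [ 0.50118084 -0.32756854  0.03727812]
down True [ 0.47601057 -0.10132144  0.03561959]
left [[ 0.3768 -0.303 ]] mat [[ 0.4734 -0.101 ]
 [ 0.4645 -0.0066]] 61.9417
```

View pics/s3c.png

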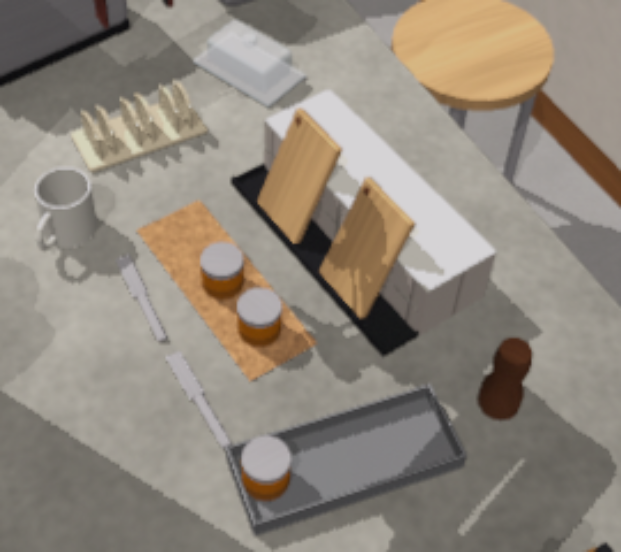

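View pics/t3.png

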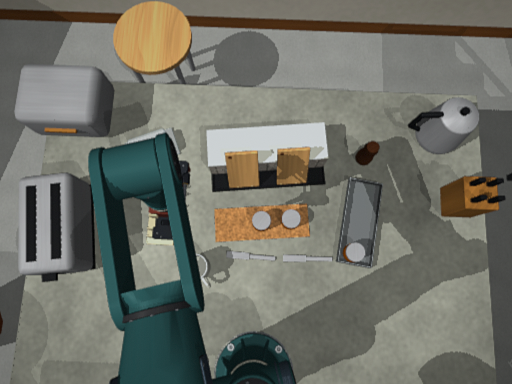

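The first try closed between two jars that the detection had merged, and did no harm. Two jars now stand on the mat and one is left in the basket (top pixel 355,252).

```bash
python3 - <<'E'
from jars import *
J=find(); print(np.round(J,4))
pickjar(min(J,key=lambda a:a[0]),[.208,.978]); placejar(.095)
move_ptp([.3,.45,.35],list(down([1,0])))
def boards():
    W=cloud(capture("side")); P=(W-TRAY)@np.stack([U,V,Z],1)
    for yl in(-.08,.08):
        m=(abs(P[...,1]-yl)<.03)&(P[...,2]>.03)&(P[...,2]<.14)&(P[...,0]<.03+.03*(P[...,2]>.115))&(P[...,0]>-.03)
        p=P[m]; f=np.polyfit(p[:,2],p[:,0],1); print("board slope",np.arctan(f[0]),"front-face x at floor",np.polyval(f,.003),len(p))
boards()
print("left",np.round(find(),4))
for m in find((.38,.55,-.19,.18)): print("mat",np.round([(m-MC)@MX,(m-MC)@MY],4))
print(current_clock())
c=shot("side","s4.png"); cv2.imwrite("pics/s4c.png",cv2.resize(c["image"][100:340,130:400],None,fx=2.3,fy=2.3))
E
```

```text
[[ 0.3768 -0.3034]]
hit False
gap 0.0594 [ 0.37690612 -0.30344872  0.03723242]
down True [0.4564933  0.08773403 0.03561562]
board slope 0.40168632171399904 front-face x at floor -0.027264948167872696 510
board slope 0.39737755371954364 front-face x at floor -0.0266514857946486 428
left []
mat [-0.0013 -0.0929]
mat [-0.0022  0.0007]
mat [-0.0015  0.0954]
73.1833
```

View pics/s4c.png

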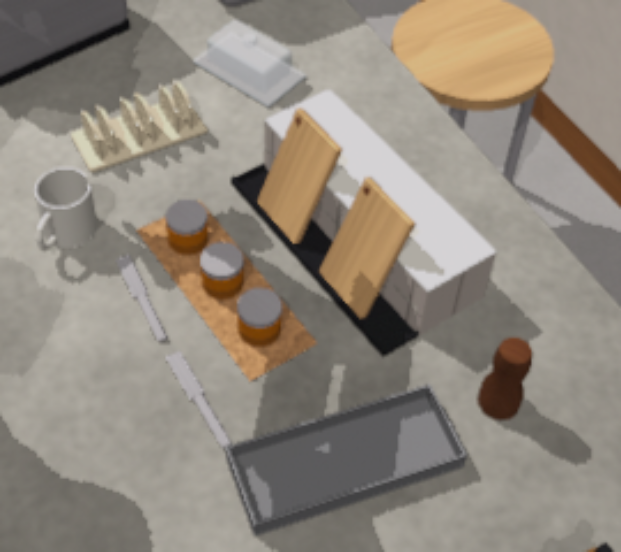

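All three jars are on the mat. Both boards slope about 0.40 rad with the foot centre near x = -20 mm, so I'm handing in.

```bash
python3 -c "
from bench import *
print(close_job())"
```

```text
the job is handed in; nothing more can be done
None
```

I handed the job in at about 73 s of the 202 s allowed: both boards lean on the wall at about 0.40 rad with their feet behind the tray's lip, and all three jars stand on the cork mat; the butter dish and pepper mill were left alone, and no verdict was returned.

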